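# Load the empty bay of the preserve carousel, bottle behind jar

### The job

Gently turn the wooden carousel until its empty bay faces the robot's edge of the table, and leave it there. Then load that bay from the table: first the tall bottle, upright at the back of the bay close to the hub, then the squat jar upright in front of it by the rim, in the middle of the bay. Set both down rather than drop them, let go, keep what already stands on the carousel standing in its place, and leave everything else on the table where it is.

Things in the scene. Friction and masses are not known exactly. Their poses are not given: they have to be found in the camera images.
- stand: Fixed round wooden foot of the carousel, 220 mm wide and 20 mm high, under the turntable. Origin on the table top, on the turning axis; its x points straight away from the robot's edge of the table and its y to the left, and it is never turned. The damped bearing drags with about 0.25 N m at rest and 0.5 N m at 1 rad/s: a push of 2 to 4 N near the rim turns the tray slowly, and it stays where it is left.
- turntable: Wooden carousel tray, 360 mm across, turns all the way round on its axis. Origin on the axis at its underside, 20 mm above the table; floor 12 mm thick; rim 6 mm thick, 25 mm above the floor. Three radial walls part it into three bays of 120 degrees. The empty bay looks along its own -x, so it faces the robot's edge when the tray's +x agrees with the stand's; it starts 45 to 180 degrees off that.
- wall_a (a point): Middle of the top edge of the empty bay's one radial wall, 130 mm from the axis, at 120 degrees counter-clockwise from the tray's +x; turns with the tray. Each wall is 6 mm thick, stands 55 mm above the tray floor and runs from the hub post (22 mm across, 55 mm high) out to the rim. Shut fingers low in the empty bay can push it to turn the tray clockwise.
- wall_b (a point): The same point on the empty bay's other wall, at 240 degrees counter-clockwise from the tray's +x. Pushed from inside the empty bay it turns the tray counter-clockwise.
- bay_back (a point): Point on the tray floor at the back of the empty bay, where the bottle belongs: on the bay's middle line, 52 mm from the turning axis. It turns with the tray.
- bay_front (a point): Point on the tray floor at the front of the empty bay, where the jar belongs: on the bay's middle line, 135 mm from the turning axis, near the rim. It turns with the tray.
- bottle: The tall bottle that stands alone on the table beside the carousel (left or right): amber glass, paper label, steel screw cap; 205 mm high, body 62 mm across up to 120 mm, shoulder to 148 mm, neck 32 mm across up to 170 mm, cap 34 mm across from 170 mm to the top. 0.3 to 0.63 kg. Origin at the centre of its underside, z up.
- jar: The squat jar that stands on the table on the other side of the carousel: amber glass, paper label; 90 mm high, body 66 mm across up to 56 mm, steel lid 60 mm across from 70 mm to the top. 0.2 to 0.42 kg. Origin at the centre of its underside, z up.
- bottle_left: A loose bottle of the same make and size as the bottle to be loaded, already standing on the carousel in the bay at +60 degrees (counter-clockwise from the turntable's +x), about 52 mm from the axis. Rides along; must stay standing there. Origin at the centre of its underside.
- bottle_right: A loose bottle of the same make and size as the bottle to be loaded, already standing on the carousel in the bay at -60 degrees (counter-clockwise from the turntable's +x), about 52 mm from the axis. Rides along; must stay standing there. Origin at the centre of its underside.
- jar_left: A loose jar of the same make and size as the jar to be loaded, already standing on the carousel in the bay at +60 degrees (counter-clockwise from the turntable's +x), about 135 mm from the axis. Rides along; must stay standing there. Origin at the centre of its underside.
- jar_right: A loose jar of the same make and size as the jar to be loaded, already standing on the carousel in the bay at -60 degrees (counter-clockwise from the turntable's +x), about 135 mm from the axis. Rides along; must stay standing there. Origin at the centre of its underside.
- bowl: Bystander, leave alone. Brown glazed bowl heaped with green plums, 192 mm across, 115 mm high with the heap, stands beyond the carousel to the right. Origin at its underside, at the centre.
- mug: Bystander, leave alone. White mug, 76 mm across, 90 mm high, handle on one side, beyond the carousel to the left. Origin at its underside, at the centre.
- canister: Bystander, leave alone. Steel canister with a dark lid and small knob, 91 mm across, 124 mm high, near the robot on the left. Origin at its underside, at the centre.
- spoon: Bystander, leave alone. Wooden-handled ladle spoon, 260 mm long, lying near the robot on the right. Origin at its underside, midway along it.
- pick: Bystander, leave alone. Destemming pick with a red handle, 150 mm long, 11 mm high, lying at the near left of the carousel. Origin at its underside, midway along it.
- sieve: Bystander, leave alone. Flat round bamboo sieve, 256 mm across, 28 mm high, at the left side of the table. Origin at its underside, at the centre.

How it is judged:
By the outcome, as a careful person would: the job done as asked, in the order asked, and still so for the second after the job is handed in, with the robot touching nothing.
It also fails if it takes over 72 s, if anything falls off the work surface, if the arm or the gripper's body presses on something with over 40 N, if the wrist force passes 120 N, or if a joint passes its speed limit or range.

### The arm

A 6-joint arm with a two-finger parallel gripper is mounted at the origin on the work surface. World frame = base frame: x ahead of the robot, y to its left, z up, the work surface at z = 0. Lengths are in m, angles in rad, forces in N, time in s.
With the tool pointing down it reaches from about 0.4 to 0.825 m from the base axis. Payload 7 kg.
Tool frame: the origin (TCP) lies midway between the tips of the shut fingers; the grasp point (between the pads) lies 19 mm behind it; z points along the fingers, y is the line along which they close (so a half turn about z gives the same grasp; the last joint's range is limited). The gripper opens to 88 mm and grips with 3 to 60 N. Pads are 19 mm wide; open, the fingers measure 130 mm over their backs; the gripper's body (78 mm by 193 mm) begins 47 mm behind the grasp point.
Start: joints at [-0.978, 0.359, 0.012, 0, -1.224, -0.288], TCP at [0.203, -0.644, 0.227] pointing down, gripper open.
Joint ranges: [-3.07, 3.07], [-1.43, 2.12], [-1.02, 1.25], [-3.03, 1.67], [-3.05, -0], [-3.03, 3.03]. Speed limits (rad/s): [2.39, 2.39, 3.01, 3.14, 3.14, 3.14].

### API

Orientations are given as [roll, pitch, yaw] about the fixed x, y, z axes, in that order (R = Rz(yaw) Ry(pitch) Rx(roll)).
In Python, from station import arm gives the robot as it stands.
- The arm moves only by the tool servo_tool, never from a script. Its argument "deltas" is a list of rows, each a list of 7 numbers: the closure, from -1 (fully open) to 1 (shut), then the shift along the tool's x, y, z in mm, then the turn, a rotation vector about the tool's x, y, z in degrees. In form: [[gripper, x, y, z, ax, ay, az], ...]. A call has 1 to 20 rows; each row shifts and turns the commanded pose from where the row before left it, along the tool's axes as they then stand; what a row does not reach is not made up. A row lasts 1/12 s, in which the tool goes at most 41.7 mm and 7.16 degrees, less where a joint would pass 70% of its speed; a pose out of reach is approached as far as the arm can. A call is refused whole if a number of a shift passes 41.7 or a number of a turn 7.16, either way. A call with a gripper value outside its range is refused whole. The fingers move at their own pace and stop on an object; "squeeze" is the grip in N (left out, the last holds). Time passes only in rows, so rows that do not move let the fingers close. It gives the time, the measured TCP pose, the force, the opening and the grip force at its end, in the units of the state.
- arm.get_state(): the state, without advancing time (a new reading comes with each control period).
- arm.grab_frame(name): name is "scene" or "side" or "wrist"; returns a dict with "color" (384x512x3 uint8, red, green, blue), "K" (3x3 intrinsics, pixels), "position" and "orientation" of the camera in the world. Camera axes: x right, y down, z forward; pixel columns grow to the right and rows downward; lengths in m; the calibration is good to about 2 mm. The wrist camera is an equidistant fisheye: a pixel r from the principal point sees the ray r / f radians off the axis. A picture is of the moment at which its call begins. There is no depth.
- arm.job_done(): hands the job in; it is judged then, once.
Trained networks look in a picture, given as the dict that the camera call returned (one of the last four; its "shot" number tells which), for a name from the list of things; names that differ only in an ending like _2 or _b are one class to them, and where a whole thing is asked for, a point or a joint stands for the part that bears it (a point fixed in the world has none). Each returns a list of dicts, best first, with "conf" (0 to 1); they miss things now and then, are a little off and sometimes report something else, mostly with a low value. They report only what shows in the picture. A call takes as long as a camera call.
- arm.recognise(query, picture): "at" ([x, y, z] in m, in the coordinates of the camera as it stood for that picture, good to about 4 mm: the middle of the surface that is visible of it).
The state is a dict: "t": time; "q": joint angles; "qd": joint speeds; "joint_efforts": joint torques, N m; "eef_pos": TCP position; "ee_rot": TCP orientation; "force": force on the tool from outside, world axes, zero at the start; "moment": the same for the moment, N m; "width": finger opening in m; "gripper_force": force on a finger pad.
Only numpy, scipy, OpenCV 4.12 (cv2) and the standard library are available. Lean on these libraries where they do the work, as an engineer would, in place of code of your own. Each camera call takes 0.05 s, during which the arm holds its last target. There are 200 camera calls.

## Working session

There is one attempt and no reset: what is moved stays moved. The work goes in short steps, Python scripts to look and compute and a tool call to move; the robot and the scene stay as the last step left them, time stands still between calls to the robot, and variables do not carry over. Pictures are saved under pics/ and viewed, at most 10 in all, crops included, and the job is handed in when it is done.

Besides the shell and the picture viewer there is one more tool, called after "Request:" as name([rows], argument=value, ...), one row to a line, values as JSON. servo_tool: Moves the arm, as the interface text tells. Its arguments: {"type":"object","properties":{"deltas":{"type":"array","items":{"type":"array","items":{"type":"number"}}},"squeeze":{"type":"number"}},"required":["deltas"]}

```bash
mkdir -p pics; ls
cat > h.py <<'E'
import numpy as np, cv2
from station import arm
from scipy.spatial.transform import Rotation as R
def Rm(o):
    o=np.array(o,float)
    if o.shape==(3,3): return o
    return R.from_euler('xyz',o).as_matrix() if o.size==3 else R.from_quat(o).as_matrix()
def world(f,p): return Rm(f["orientation"])@np.array(p)+np.array(f["position"])
def proj(f,P):
    c=Rm(f["orientation"]).T@(np.array(P)-np.array(f["position"])); u=np.array(f["K"])@c; return u[:2]/u[2]
def ray(f,uv,z):
    d=Rm(f["orientation"])@np.linalg.inv(np.array(f["K"]))@np.array([uv[0],uv[1],1.]); p=np.array(f["position"]); return p+d*(z-p[2])/d[2]
def save(f,n): cv2.imwrite("pics/"+n,f["color"][:,:,::-1])
def rec(f,names,k=3):
    for n in names:
        print(n,[(np.round(world(f,d["at"]),3).tolist(),round(d["conf"],2)) for d in arm.recognise(n,f)[:k]])
E
python3 - <<'E'
from h import *
for n in ["scene","side"]:
    f=arm.grab_frame(n); save(f,n+"0.png"); print(n,f["position"],f["orientation"])
    rec(f,["stand","turntable","wall_a","wall_b","bay_back","bay_front","bottle","jar"],4)
    if n=="scene": rec(f,["canister","pick","spoon","mug","bowl","sieve"],1)
s=arm.get_state(); print(s)
E
```

```text
pics
scene [ 1.31161726 -0.25282562  1.00831823] [-2.37659747  0.01217635  1.14039459]
stand [([0.635, -0.028, 0.032], 0.5)]
turntable [([0.639, -0.027, 0.037], 0.57)]
wall_a [([0.639, -0.024, 0.037], 0.94), ([0.486, -0.324, 0.114], 0.25)]
wall_b [([0.639, -0.024, 0.037], 0.94), ([0.486, -0.324, 0.114], 0.25)]
bay_back [([0.636, -0.027, 0.035], 0.8), ([0.678, 0.35, 0.057], 0.54)]
bay_front [([0.635, -0.029, 0.033], 0.93)]
bottle [([0.486, -0.325, 0.118], 0.87), ([0.373, 0.238, 0.011], 0.17)]
jar [([0.515, 0.321, 0.066], 0.77)]
canister [([0.336, 0.357, 0.091], 0.97)]
pick [([0.569, -0.033, 0.163], 0.46)]
spoon [([0.18, -0.338, 0.009], 0.44)]
mug [([0.678, 0.353, 0.056], 0.73)]
bowl [([0.705, -0.379, 0.093], 0.73)]
sieve [([0.47, 0.61, 0.012], 0.61)]
side [0.2438369  0.97555566 0.76454357] [-2.22597897 -0.01055826 -2.82815908]
stand [([0.466, -0.302, 0.107], 0.27)]
turntable [([0.612, 0.016, 0.038], 0.6), ([0.299, 0.402, 0.104], 0.18)]
wall_a [([0.615, 0.017, 0.034], 0.74)]
wall_b [([0.615, 0.017, 0.034], 0.74)]
bay_back [([0.61, 0.011, 0.037], 0.83)]
bay_front [([0.617, 0.02, 0.039], 0.63)]
bottle [([0.467, -0.301, 0.106], 0.92), ([0.314, -0.331, 0.018], 0.71)]
jar [([0.49, 0.356, 0.064], 0.86), ([0.545, -0.016, 0.139], 0.64)]
{'t': 1.2, 'q': array([-9.77891583e-01,  3.58577992e-01,  1.19113636e-02,  9.53081538e-06,
       -1.22408143e+00, -2.88069262e-01]), 'qd': array([ 0.00016094, -0.00085096, -0.00133153, -0.00080732, -0.00079945,
        0.00076703]), 'joint_efforts': array([ 2.29595302e-03, -5.82394838e+01,  2.93305045e+01,  7.00216055e+00,
        1.25210389e-02, -9.79469178e-05]), 'eef_pos': array([ 0.20255235, -0.64388355,  0.22658216]), 'ee_rot': array([-3.14154383e+00,  5.11881354e-06, -2.83675393e+00]), 'force': array([-0.02830251, -0.30602026, -0.09715044]), 'moment': array([-0.04483013, -0.033966  , -0.03603193]), 'gripper_force': 0.0, 'width': 0.08741358062280438}
```

View pictures.

View pics/scene0.png

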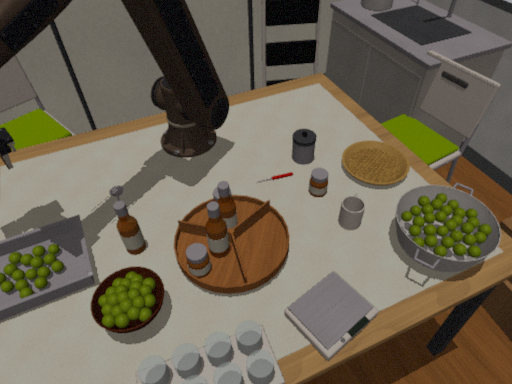

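View pics/side0.png

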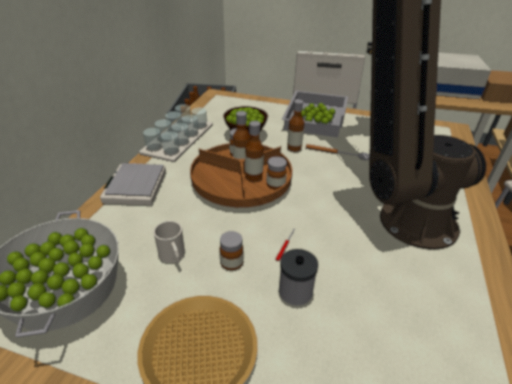

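```bash
cat >> h.py <<'E'
def hull(f,c,r,z0,z1):
    a=np.linspace(0,2*np.pi,120)
    P=[proj(f,[c[0]+r*np.cos(t),c[1]+r*np.sin(t),z]) for t in a for z in (z0,z1)]
    return cv2.convexHull(np.array(P,np.float32))
def wallsegs(c,yaw): # top edges of 3 walls; a,b,third
    return [[np.array([c[0]+r*np.cos(yaw+t),c[1]+r*np.sin(yaw+t),.087]) for r in (.011,.177)] for t in np.radians([120,240,0])]
E
python3 - <<'E'
from h import *
from scipy.optimize import minimize
F=[cv2.imread("pics/scene0.png"),cv2.imread("pics/side0.png")]
fs=[arm.grab_frame("scene"),arm.grab_frame("side")]
ms=[]
for f,ctr in zip(fs,[(232,243),(242,175)]):
    h=cv2.cvtColor(f["color"],cv2.COLOR_RGB2HSV)
    m=((h[...,1]>110)&(h[...,0]<20)).astype(np.uint8)
    n,l=cv2.connectedComponents(m); lab=np.bincount(l[ctr[1]-30:ctr[1]+30,ctr[0]-40:ctr[0]+40].ravel())
    lab[0]=0; mm=(l==lab.argmax()).astype(np.uint8); ms.append(mm); print(mm.sum())
def cost1(c,i):
    g=np.zeros((384*4,512*4),np.uint8); cv2.fillConvexPoly(g,np.round(hull(fs[i],c,.18,.02,.057)*4+1.5).astype(np.int32),1)
    g=cv2.resize(g.astype(np.float32),(512,384),interpolation=cv2.INTER_AREA)
    m=cv2.morphologyEx(ms[i],cv2.MORPH_CLOSE,np.ones((9,9))).astype(float)
    # ignore region behind (bottles protrude): upper part
    r0=[215,160][i]; return np.abs(g-m)[r0:].sum()
for i in (0,1):
    o=minimize(cost1,[.63,-.01],args=(i,),method='Nelder-Mead',options=dict(initial_simplex=[[.60,-.02],[.64,-.02],[.62,.02]]));print(o.x,o.fun)
    c=o.x
    for y in []: pass
# wall tip guesses
f=fs[0]
for uv in [(270,203),(243,280),(180,222)]: print(ray(f,uv,.087))
for uv in [(131,247)]: print(ray(f,uv,0))
for f,n in zip(fs,["scene","side"]):
    u=proj(f,[.62,0,.06]).astype(int); 
    crop=f["color"][u[1]-75:u[1]+75,u[0]-100:u[0]+100]; 
    np.save(n+"u.npy",u); cv2.imwrite(f"pics/{n}_crop.png",cv2.resize(crop[:,:,::-1],None,fx=4,fy=4,interpolation=cv2.INTER_CUBIC)); print(u)
E
```

```text
7730
4659
[ 0.59474615 -0.03799607] 716.8125
[ 0.60169652 -0.04807222] 546.125
[0.54892523 0.11787296 0.087     ]
[ 0.77646426 -0.07342501  0.087     ]
[ 0.50143536 -0.17162652  0.087     ]
[ 0.45914945 -0.33806288  0.        ]
[245 236]
[231 171]
```

View pics/scene_crop.png

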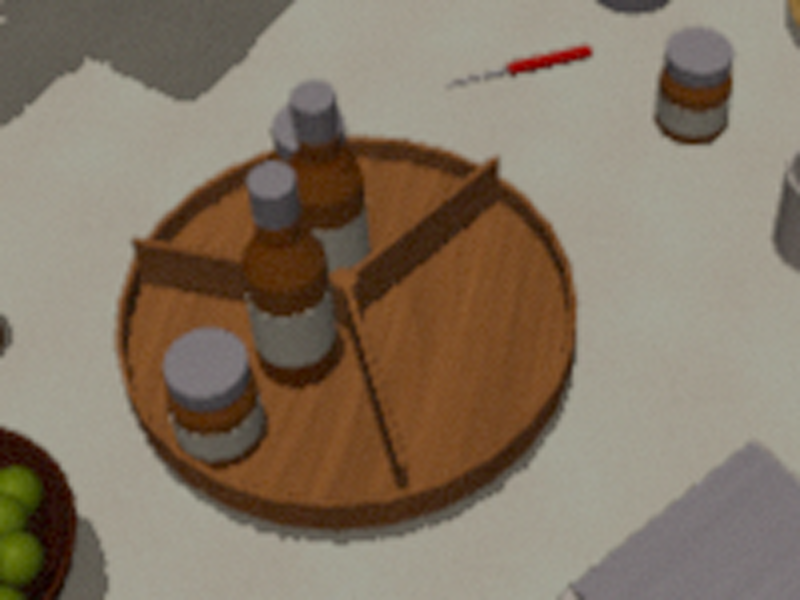

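Run:
```python
from h import *
from scipy.optimize import least_squares
f=arm.grab_frame("scene"); g=arm.grab_frame("side")
T=[np.array(p)/4+[145-.4,161-.4] for p in [(495,160),(402,482),(137,240)]]
print([ray(f,t,.087).round(3) for t in T], ray(f,np.array((345,276))/4+[145,161],.087).round(3))
def res(p):
    x,y,w=p; r=.177
    # wall order CCW
    return np.concatenate([proj(f,[x+r*np.cos(w+a),y+r*np.sin(w+a),.087])-t for a,t in zip(np.radians([0,-120,-240]),T)]+[proj(f,[x,y,.087])-(np.array((345,276))/4+[144.6,160.6])])
o=least_squares(res,[.62,-.03,np.radians(115)]); print(o.x[:2],np.degrees(o.x[2]),o.fun.round(1))
x,y,w=o.x
for F,n in ((f,"scene"),(g,"side")):
    u=np.load(n+"u.npy"); S=4
    im=cv2.resize(F["color"][u[1]-75:u[1]+75,u[0]-100:u[0]+100,::-1],None,fx=S,fy=S,interpolation=cv2.INTER_CUBIC)
    tr=lambda P:tuple(np.round((proj(F,P)-u+[100.4,75.4])*S).astype(int).tolist())
    for a in np.radians([0,-120,-240]): cv2.line(im,tr([x,y,.087]),tr([x+.177*np.cos(w+a),y+.177*np.sin(w+a),.087]),(0,255,0),1)
    for z,r in((.057,.18),(.02,.18)):
        pts=np.array([tr([x+r*np.cos(t),y+r*np.sin(t),z]) for t in np.linspace(0,6.3,80)]); cv2.polylines(im,[pts],False,(255,255,0),1)
    cv2.imwrite(f"pics/{n}_ov.png",im[:, :])
a=cv2.imread("pics/scene_ov.png");b=cv2.imread("pics/side_ov.png")
cv2.imwrite("pics/ov.png",cv2.resize(np.vstack([a,b]),(400,600)))
cv2.imwrite("pics/ov.png",np.vstack([cv2.resize(a,(400,300)),cv2.resize(b,(400,300))]))
# bottle / jar bounding columns via rec
```

```text
[array([0.537, 0.118, 0.087]), array([ 0.782, -0.07 ,  0.087]), array([ 0.494, -0.173,  0.087])] [ 0.6   -0.038  0.087]
[ 0.60297837 -0.04084896] 111.27557056968637 [ 2.  -0.3  0.  -1.5 -1.9  0.1 -0.   1.5]
```

View pics/ov.png

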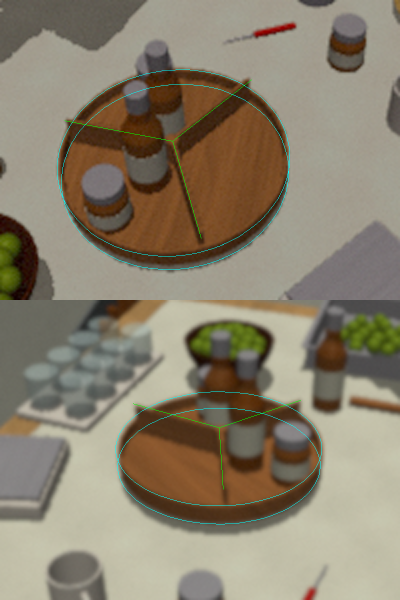

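The overlay fits both views. The axis is at (0.603, -0.041) and the empty bay's middle is at 51°, so the tray has to turn about +129° CCW, pushed by wall_b. I'll approach the bay from above.

Request:
servo_tool([
  [1,-10,10,-25,0,0,0],
  [1,-20,20,-25,0,0,0],
  [1,-25,25,-25,0,0,0],
  [1,-25,25,-18,0,0,0],
  [1,-25,25,0,0,0,0],
  [1,-25,25,0,0,0,0],
  [1,-25,25,0,0,0,0],
  [1,-25,25,0,0,0,0],
  [1,-25,25,0,0,0,0],
  [1,-25,25,0,0,0,0],
  [1,-25,25,0,0,0,0],
  [1,-25,25,0,0,0,0],
  [1,-25,25,0,0,0,0],
  [1,-25,25,0,0,0,0],
  [1,-25,25,0,0,0,0],
  [1,-25,25,0,0,0,0],
  [1,-25,25,0,0,0,0],
  [1,-25,25,0,0,0,0],
  [1,-25,25,0,0,0,0],
  [1,-25,25,0,0,0,0],
])

```text
t: 3.07
eef_pos: [0.5162, -0.0414, 0.3191]
ee_rot: [-3.142, 0.001, -2.836]
force: [1.5, -0.8, -0.6]
width: 0.0005
gripper_force: 0.0
```

Request:
servo_tool([
  [1,-23.4,24.9,0,0,0,0],
  [1,-23.4,24.9,0,0,0,0],
  [1,-23.4,24.9,0,0,0,0],
  [1,-23.4,24.9,0,0,0,0],
  [1,-23.4,24.9,0,0,0,0],
  [1,0,0,0,0,0,6.25],
  [1,0,0,0,0,0,6.25],
  [1,0,0,30,0,0,0],
  [1,0,0,30,0,0,0],
  [1,0,0,30,0,0,0],
  [1,0,0,30,0,0,0],
  [1,0,0,30,0,0,0],
  [1,0,0,30,0,0,0],
  [1,0,0,25,0,0,0],
  [1,0,0,20,0,0,0],
  [1,0,0,15,0,0,0],
  [1,0,0,10,0,0,0],
  [1,0,0,5,0,0,0],
  [1,0,0,0,0,0,0],
])

```text
t: 4.65
eef_pos: [0.5897, 0.1106, 0.0628]
ee_rot: [-3.141, -0.001, -3.055]
force: [-0.3, 0.3, -0.4]
width: 0.0004
gripper_force: 0.0
```

Request:
servo_tool([
  [1,5.3,-0.09,0,0,0,-2],
  [1,5.3,-0.09,0,0,0,-2],
  [1,5.3,-0.09,0,0,0,-2],
  [1,2.65,-0.02,0,0,0,-1],
  [1,2.65,-0.02,0,0,0,-1],
  [1,2.65,-0.02,0,0,0,-1],
  [1,2.65,-0.02,0,0,0,-1],
  [1,2.65,-0.02,0,0,0,-1],
  [1,2.65,-0.02,0,0,0,-1],
  [1,2.65,-0.02,0,0,0,-1],
  [1,2.65,-0.02,0,0,0,-1],
  [1,2.65,-0.02,0,0,0,-1],
  [1,5.3,-0.09,0,0,0,-2],
  [1,5.3,-0.09,0,0,0,-2],
  [1,5.3,-0.09,0,0,0,-2],
  [1,5.3,-0.09,0,0,0,-2],
  [1,5.3,-0.09,0,0,0,-2],
])

```text
t: 6.07
eef_pos: [0.5274, 0.0916, 0.0638]
ee_rot: [3.141, 0.001, -2.616]
force: [1.6, 3.4, -0.7]
width: 0.0006
gripper_force: 1.4
```

Request:
servo_tool([
  [1,6.4,-0.13,0,0,0,-2.4],
  [1,6.4,-0.13,0,0,0,-2.4],
  [1,6.4,-0.13,0,0,0,-2.4],
  [1,6.4,-0.13,0,0,0,-2.4],
  [1,6.4,-0.13,0,0,0,-2.4],
  [1,6.4,-0.13,0,0,0,-2.4],
  [1,6.4,-0.13,0,0,0,-2.4],
  [1,6.4,-0.13,0,0,0,-2.4],
  [1,6.4,-0.13,0,0,0,-2.4],
  [1,6.4,-0.13,0,0,0,-2.4],
  [1,6.4,-0.13,0,0,0,-2.4],
  [1,6.4,-0.13,0,0,0,-2.4],
  [1,6.4,-0.13,0,0,0,-2.4],
  [1,6.4,-0.13,0,0,0,-2.4],
  [1,6.4,-0.13,0,0,0,-2.4],
  [1,6.4,-0.13,0,0,0,-2.4],
  [1,6.4,-0.13,0,0,0,-2.4],
  [1,6.4,-0.13,0,0,0,-2.4],
  [1,6.4,-0.13,0,0,0,-2.4],
  [1,6.4,-0.13,0,0,0,-2.4],
])

```text
t: 7.73
eef_pos: [0.4541, -0.0093, 0.0638]
ee_rot: [-3.141, 0.001, -1.778]
force: [0.9, 2.4, -0.6]
width: 0.0002
gripper_force: 1.4
```

Request:
servo_tool([
  [1,6.4,-0.13,0,0,0,-2.4],
  [1,6.4,-0.13,0,0,0,-2.4],
  [1,6.4,-0.13,0,0,0,-2.4],
  [1,6.4,-0.13,0,0,0,-2.4],
  [1,6.4,-0.13,0,0,0,-2.4],
  [1,6.4,-0.13,0,0,0,-2.4],
  [1,6.4,-0.13,0,0,0,-2.4],
  [1,6.4,-0.13,0,0,0,-2.4],
  [1,6.4,-0.13,0,0,0,-2.4],
  [1,6.4,-0.13,0,0,0,-2.4],
  [1,6.4,-0.13,0,0,0,-2.4],
  [1,6.4,-0.13,0,0,0,-2.4],
  [1,6.4,-0.13,0,0,0,-2.4],
  [1,6.4,-0.13,0,0,0,-2.4],
  [1,6.4,-0.13,0,0,0,-2.4],
  [1,6.4,-0.13,0,0,0,-2.4],
  [1,6.4,-0.13,0,0,0,-2.4],
  [1,6.4,-0.13,0,0,0,-2.4],
  [1,5.3,-0.1,0,0,0,-2],
  [1,2.7,-0.04,0,0,0,-1],
])

```text
t: 9.4
eef_pos: [0.4768, -0.1273, 0.0635]
ee_rot: [3.141, 0.0, -0.972]
force: [-0.4, 3.8, 0.5]
width: 0.0004
gripper_force: 1.4
```

Run:
```python
from h import *
print(arm.get_state()["eef_pos"],arm.get_state()["ee_rot"])
a=[]
for n in ("scene","side"):
    F=arm.grab_frame(n); u=np.load(n+"u.npy")-[0,10]
    im=cv2.resize(F["color"][u[1]-75:u[1]+75,u[0]-130:u[0]+130,::-1],None,fx=3,fy=3,interpolation=cv2.INTER_CUBIC)[:,:]
    tr=lambda P:tuple(np.round((proj(F,P)-u+[130.4,75.4])*3).astype(int).tolist())
    w=np.radians(219.8) # expected wall b now
    x,y=.603,-.041
    for t in (0,120,240):
        t=w+np.radians(t); cv2.line(im,tr([x,y,.087]),tr([x+.177*np.cos(t),y+.177*np.sin(t),.087]),(0,255,0),1)
    a.append(im[:450])
cv2.imwrite("pics/push.png",cv2.resize(np.vstack(a),(520,600)))
```

```text
[ 0.47682867 -0.12730346  0.06353808] [ 3.14121205e+00  4.93784011e-04 -9.72373829e-01]
```

View pics/push.png

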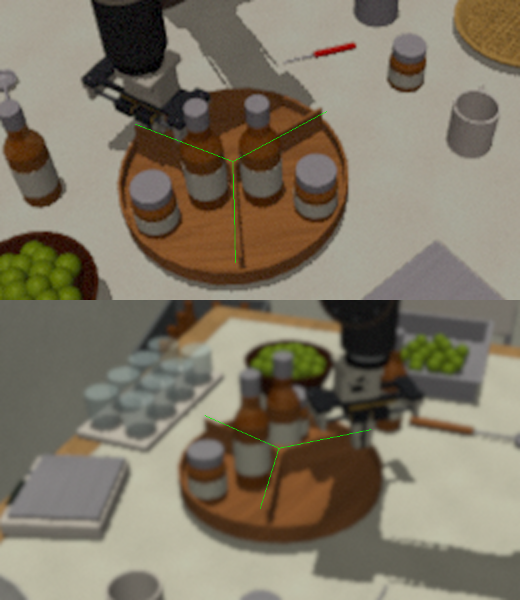

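Run:
```python
from h import *
f=arm.grab_frame("scene"); g=arm.grab_frame("side")
c=np.array([.603,-.041])
us=np.load("sideu.npy")-[0,10]; us=us-[130,75]
for F,uv in [(f,(236,283.3)),(f,(275.5,206)),(g,np.array([268,221])/2+us),(g,np.array([206,117])/2+us)]:
    p=ray(F,uv,.087)[:2]-c; print(p,np.hypot(*p),np.degrees(np.arctan2(p[1],p[0])))
```

```text
[ 0.17485442 -0.05373854] 0.18292593672719376 -17.0839224208937
[-0.03455805  0.16926681] 0.1727585401664914 101.53910515925193
[-0.05439061  0.20211052] 0.20930121996231746 105.06220638748049
[ 0.15943496 -0.05422969] 0.16840536022752828 -18.785057183453496
```

Request:
servo_tool([
  [1,3.2,-0.03,0,0,0,-1.2],
  [1,6.4,-0.13,0,0,0,-2.4],
  [1,6.4,-0.13,0,0,0,-2.4],
  [1,6.4,-0.13,0,0,0,-2.4],
  [1,6.4,-0.13,0,0,0,-2.4],
  [1,5.3,-0.1,0,0,0,-2],
  [1,5.3,-0.1,0,0,0,-2],
  [1,4,-0.05,0,0,0,-1.5],
  [1,2.7,-0.04,0,0,0,-1],
  [1,1.3,0,0,0,0,-0.5],
  [1,0,0,0,0,0,0],
  [1,-8,0,0,0,0,0],
  [1,-12,0,0,0,0,0],
])

```text
t: 10.68
eef_pos: [0.4934, -0.1492, 0.0635]
ee_rot: [3.142, -0.0, -0.665]
force: [0.1, -0.2, -0.5]
width: 0.0005
gripper_force: 0.0
```

Run:
```python
from h import *
a=[]
for n in ("scene","side"):
    F=arm.grab_frame(n); u=np.round(proj(F,[.6,-.04,.07])).astype(int)
    im=cv2.resize(F["color"][u[1]-50:u[1]+50,u[0]-70:u[0]+70,::-1],None,fx=3,fy=3,interpolation=cv2.INTER_CUBIC)
    tr=lambda P:tuple(np.round((proj(F,P)-u+[70.4,50.4])*3).astype(int).tolist())
    x,y=.603,-.041
    for t in (0,120,240):
        t=np.radians(t); cv2.line(im,tr([x+.1*np.cos(t),y+.1*np.sin(t),.087]),tr([x+.177*np.cos(t),y+.177*np.sin(t),.087]),(0,255,0),1)
        for d in (-5,5):
            q=[x+.177*np.cos(t+np.radians(d)),y+.177*np.sin(t+np.radians(d)),.087]; cv2.circle(im,tr(q),2,(255,0,255),-1)
    a.append(im)
cv2.imwrite("pics/turned.png",np.vstack(a))
```

```text
(no output)
```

View pics/turned.png

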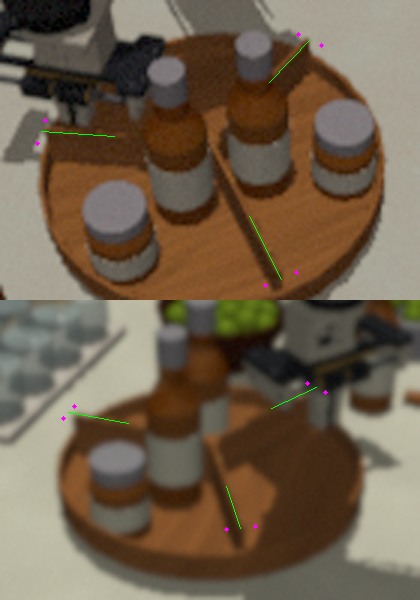

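Turned to within about 1°. I'll lift out and go above the bottle.

Request:
servo_tool([
  [1,0,0,-25,0,0,0],
  [1,0,0,-35,0,0,0],
  [1,0,0,-40,0,0,0],
  [1,0,0,-40,0,0,0],
  [1,0,0,-40,0,0,0],
  [1,0,0,-40,0,0,0],
  [0,0,0,-26,0,0,-6.35],
  [0,0,0,0,0,0,-6.35],
  [0,0,0,0,0,0,-6.35],
  [0,0,0,0,0,0,-6.35],
  [0,0,0,0,0,0,-6.35],
  [0,0,0,0,0,0,-6.35],
  [0,-5,35,0,0,0,0],
  [0,-5,35,0,0,0,0],
  [0,-5,35,0,0,0,0],
  [0,-5,35,0,0,0,0],
  [0,-5,35,0,0,0,0],
  [0,0,0,0,0,0,0],
])

```text
t: 12.28
eef_pos: [0.4673, -0.3283, 0.3091]
ee_rot: [3.141, 0.001, -0.002]
force: [0.4, 1.0, 0.5]
width: 0.0441
gripper_force: 0.0
```

```bash
cat >> h.py <<'E'
def fray(f,uv,z):
    K=np.array(f["K"]); d=(np.array(uv)-K[:2,2])/np.array([K[0,0],K[1,1]]); t=np.hypot(*d)
    v=np.array([*(d/t*np.sin(t)),np.cos(t)]) if t>0 else np.array([0,0,1.])
    v=Rm(f["orientation"])@v; p=np.array(f["position"]); return p+v*(z-p[2])/v[2]
E
python3 - <<'E'
from h import *
s=arm.get_state(); print(s["eef_pos"],s["ee_rot"],s["t"])
f=arm.grab_frame("wrist"); save(f,"wrist1.png"); print(f["K"],f["position"],f["orientation"])
rec(f,["bottle"],3)
g=arm.grab_frame("scene"); rec(g,["bottle","jar"],2)
g=arm.grab_frame("side"); rec(g,["bottle","jar"],2)
E
```

```text
[ 0.46726394 -0.32834933  0.3090691 ] [ 3.14073275e+00  1.31579148e-03 -2.29218681e-03] 12.2833
[[297.31863964   0.         249.70766245]
 [  0.         297.31863964 187.92836133]
 [  0.           0.           1.        ]] [ 0.54557321 -0.32941087  0.46706483] [ 2.84175477e+00 -1.61745761e-03 -1.57193752e+00]
bottle [([0.48, -0.319, 0.143], 0.82), ([0.548, -0.065, 0.029], 0.5), ([0.604, -0.015, 0.138], 0.49)]
bottle [([0.486, -0.326, 0.115], 0.77)]
jar [([0.515, 0.322, 0.066], 0.81), ([0.648, -0.058, 0.037], 0.36)]
bottle [([0.465, -0.3, 0.106], 0.82), ([0.663, -0.344, 0.093], 0.45)]
jar [([0.491, 0.357, 0.066], 0.97)]
```

View pics/wrist1.png

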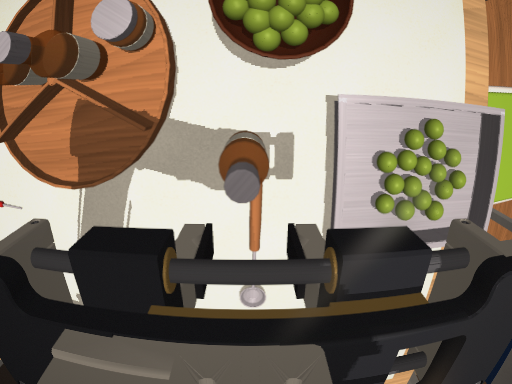

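Run:
```python
from h import *
f=arm.grab_frame("wrist")
print(fray(f,(242,183),.205))
h=cv2.cvtColor(f["color"],cv2.COLOR_RGB2HSV)[140:215,215:275]
m=(h[...,1]<70)&(h[...,2]<150)&(h[...,2]>50)
ys,xs=np.nonzero(m); print(xs.min()+215,xs.max()+215,ys.min()+140,ys.max()+140,np.median(xs)+215,np.median(ys)+140)
print("wall tip",fray(f,(154,127),.087),"hub",fray(f,(53,91),.087))
```

```text
[ 0.47097964 -0.31754855  0.205     ]
216 273 140 205 247.0 183.0
wall tip [ 0.51382602 -0.19806238  0.087     ] hub [ 0.57797778 -0.03529219  0.087     ]
```

Request:
servo_tool([
  [-0.6,3.5,-10,0,0,0,0],
  [-0.6,0,0,25,0,0,0],
  [-0.6,0,0,30,0,0,0],
  [-0.6,0,0,30,0,0,0],
  [-0.6,0,0,25,0,0,0],
  [-0.6,0,0,20,0,0,0],
  [-0.6,0,0,12,0,0,0],
  [-0.6,0,0,0,0,0,0],
  [1,0,0,0,0,0,0],
  [1,0,0,0,0,0,0],
  [1,0,0,0,0,0,0],
  [1,0,0,0,0,0,0],
  [1,0,0,0,0,0,0],
], squeeze=30)

```text
t: 13.82
eef_pos: [0.4727, -0.3145, 0.1686]
ee_rot: [3.141, -0.002, 0.001]
force: [0.1, -0.5, 0.8]
width: 0.0425
gripper_force: 0.3
```

Request:
servo_tool([
  [1,0,0,0,0,0,0],
  [1,0,0,0,0,0,0],
  [1,0,0,0,0,0,0],
  [1,0,0,0,0,0,0],
  [1,0,0,0,0,0,0],
])

```text
t: 14.23
eef_pos: [0.4725, -0.3146, 0.1681]
ee_rot: [3.141, -0.001, 0.001]
force: [-0.1, 0.2, 3.4]
width: 0.0338
gripper_force: 30.0
```

Request:
servo_tool([
  [1,0,0,-8,0,0,0],
  [1,0,0,-16,0,0,0],
  [1,0,0,-25,0,0,0],
  [1,0,0,-28,0,0,0],
  [1,0,0,-25,0,0,0],
  [1,0,0,-16,0,0,0],
  [1,0,-8,-8,0,0,0],
  [1,0,-16,0,0,0,0],
  [1,0,-25,0,0,0,0],
  [1,0,-30,0,0,0,0],
  [1,0,-30,0,0,0,0],
  [1,0,-30,0,0,0,0],
  [1,0,-30,0,0,0,0],
  [1,0,-30,0,0,0,0],
  [1,0,-30,0,0,0,0],
  [1,0,-25,0,0,0,0],
  [1,0,-13,0,0,0,0],
  [1,0,-6,0,0,0,0],
  [1,0,0,0,0,0,0],
])

```text
t: 15.82
eef_pos: [0.4711, -0.04, 0.2928]
ee_rot: [-3.141, 0.002, 0.003]
force: [0.0, -0.8, -3.9]
width: 0.0334
gripper_force: 30.0
```

Request:
servo_tool([
  [1,8,0,0,0,0,0],
  [1,15,0,0,0,0,0],
  [1,20,0,0,0,0,0],
  [1,20,0,0,0,0,0],
  [1,12,0,0,0,0,0],
  [1,5.5,0,0,0,0,0],
  [1,0,0,10,0,0,0],
  [1,0,0,20,0,0,0],
  [1,0,0,20,0,0,0],
  [1,0,0,15,0,0,0],
  [1,0,0,10,0,0,0],
  [1,0,0,6,0,0,0],
  [1,0,0,4,0,0,0],
  [1,0,0,2,0,0,0],
  [1,0,0,1.5,0,0,0],
  [1,0,0,0,0,0,0],
])

```text
t: 17.15
eef_pos: [0.5527, -0.0412, 0.2056]
ee_rot: [-3.141, -0.001, 0.001]
force: [-0.3, 1.1, -4.1]
width: 0.0335
gripper_force: 30.0
```

Request:
servo_tool([
  [1,0,0,1,0,0,0],
  [1,0,0,1,0,0,0],
  [1,0,0,1,0,0,0],
  [1,0,0,1,0,0,0],
  [1,0,0,0,0,0,0],
])

```text
t: 17.57
eef_pos: [0.5523, -0.0412, 0.2009]
ee_rot: [-3.142, 0.0, 0.001]
force: [0.5, 0.1, -3.3]
width: 0.0334
gripper_force: 30.0
```

Request:
servo_tool([
  [1,0,0,0.7,0,0,0],
  [1,0,0,0.7,0,0,0],
  [1,0,0,0,0,0,0],
])

```text
t: 17.82
eef_pos: [0.5527, -0.0413, 0.2001]
ee_rot: [3.141, -0.001, 0.001]
force: [0.6, -0.5, -1.2]
width: 0.0334
gripper_force: 30.0
```

Request:
servo_tool([
  [1,0,0,0.6,0,0,0],
  [1,0,0,0,0,0,0],
  [0.1,0,0,0,0,0,0],
  [0,0,0,0,0,0,0],
  [-0.2,0,0,0,0,0,0],
  [-0.2,0,0,0,0,0,0],
  [-0.2,0,0,0,0,0,0],
])

```text
t: 18.4
eef_pos: [0.5523, -0.0412, 0.199]
ee_rot: [-3.142, 0.0, 0.001]
force: [-0.0, -0.0, -0.3]
width: 0.0518
gripper_force: 0.0
```

Request:
servo_tool([
  [-0.2,0,0,-10,0,0,0],
  [-0.2,0,0,-25,0,0,0],
  [-0.2,0,0,-35,0,0,0],
  [-0.2,0,0,-35,0,0,0],
  [-0.5,-20,0,-10,0,0,0],
  [-1,-30,-15,0,0,0,0],
  [-1,-6,-35,0,0,0,0],
  [-1,0,-40,0,0,0,0],
  [-1,0,-40,0,0,0,0],
  [-1,0,-40,0,0,0,0],
  [-1,0,-40,0,0,0,0],
  [-1,0,-40,0,0,0,0],
  [-1,0,-40,0,0,0,0],
  [-1,0,-40,15,0,0,0],
  [-1,0,-34,25,0,0,0],
  [-1,0,-10,20,0,0,0],
  [-1,0,0,0,0,0,0],
])

```text
t: 19.82
eef_pos: [0.4939, 0.3329, 0.2502]
ee_rot: [3.137, 0.005, 0.003]
force: [-0.3, -0.3, -1.3]
width: 0.0877
gripper_force: 0.0
```

Run:
```python
from h import *
s=arm.get_state(); print(s["eef_pos"],s["ee_rot"],s["t"])
f=arm.grab_frame("wrist"); rec(f,["jar"],3)
g=arm.grab_frame("side")
a=f["color"]; u=np.round(proj(g,[.58,-.04,.1])).astype(int)
b=cv2.resize(g["color"][u[1]-64:u[1]+64,u[0]-64:u[0]+64],(384,384),interpolation=cv2.INTER_CUBIC)
im=np.hstack([cv2.resize(a,(410,308)),cv2.resize(b,(308,308))]); cv2.imwrite("pics/w2.png",im[:,:,::-1])
```

```text
[0.49394635 0.33285437 0.25016177] [3.13719657 0.00542285 0.00325334] 19.8167
jar [([0.5, 0.335, 0.087], 0.63), ([0.562, 0.038, 0.032], 0.16)]
```

View pics/w2.png

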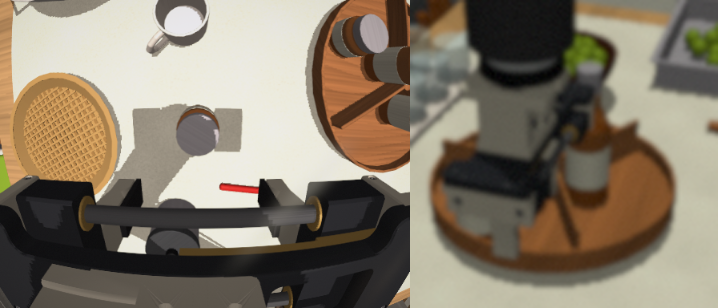

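Run:
```python
from h import *
f=arm.grab_frame("wrist"); print(fray(f,(246,167),.09))
g=cv2.medianBlur(cv2.cvtColor(f["color"],cv2.COLOR_RGB2GRAY),3)
print(cv2.HoughCircles(g,cv2.HOUGH_GRADIENT,1,40,param1=80,param2=15,minRadius=18,maxRadius=36))
print(arm.get_state()["eef_pos"])
```

```text
[0.49937732 0.33398268 0.09      ]
[[[ 87.5 181.5  34.3]
  [106.5 140.5  32.1]
  [245.5 165.5  28.6]
  [229.5  36.5  25.7]
  [ 63.5 145.5  26.6]
  [219.5 279.5  32.1]
  [130.5 187.5  32.1]
  [453.5  43.5  29.9]
  [ 29.5 179.5  28.8]
  [ 87.5 223.5  26.6]
  [455.5 175.5  32.1]
  [443.5 271.5  28.8]
  [126.5 265.5  29.9]
  [479.5  79.5  28.8]
  [508.5 139.5  28.6]
  [374.5 267.5  27.7]
  [498.5 280.5  24.9]
  [216.5 321.5  34.3]
  [271.5 279.5  24. ]
  [180.5  29.5  31.9]]]
[0.49664394 0.33104562 0.25654544]
```

Request:
servo_tool([
  [-1,3.5,-3,10,0,0,0],
  [-1,0,0,25,0,0,0],
  [-1,0,0,35,0,0,0],
  [-1,0,0,35,0,0,0],
  [-1,0,0,35,0,0,0],
  [-1,0,0,25,0,0,0],
  [-1,0,0,18,0,0,0],
  [-1,0,0,8,0,0,0],
  [-1,0,0,4,0,0,0],
  [-1,0,0,0,0,0,0],
])

```text
t: 20.85
eef_pos: [0.5, 0.3341, 0.06]
ee_rot: [-3.141, -0.0, 0.001]
force: [0.1, 0.1, -0.5]
width: 0.0876
gripper_force: 0.0
```

Request:
servo_tool([
  [1,0,0,0,0,0,0],
  [1,0,0,0,0,0,0],
  [1,0,0,0,0,0,0],
  [1,0,0,0,0,0,0],
  [1,0,0,0,0,0,0],
  [1,0,0,0,0,0,0],
  [1,0,0,0,0,0,0],
], squeeze=30)

```text
t: 21.43
eef_pos: [0.5, 0.335, 0.0606]
ee_rot: [-3.14, -0.001, 0.002]
force: [-1.2, 1.7, 5.4]
width: 0.0595
gripper_force: 30.0
```

Request:
servo_tool([
  [1,0,0,-8,0,0,0],
  [1,0,0,-18,0,0,0],
  [1,0,0,-28,0,0,0],
  [1,0,0,-30,0,0,0],
  [1,-5,0,-25,0,0,0],
  [1,-10,10,-11,0,0,0],
  [1,-10,20,0,0,0,0],
  [1,-7,30,0,0,0,0],
  [1,0,35,0,0,0,0],
  [1,0,35,0,0,0,0],
  [1,0,35,0,0,0,0],
  [1,0,35,0,0,0,0],
  [1,0,35,0,0,0,0],
  [1,0,35,0,0,0,0],
  [1,0,35,0,0,0,0],
  [1,0,30,0,0,0,0],
  [1,0,22,0,0,0,0],
  [1,0,13,0,0,0,0],
  [1,0,6,0,0,0,0],
  [1,0,0,0,0,0,0],
])

```text
t: 23.1
eef_pos: [0.4671, -0.0429, 0.1795]
ee_rot: [3.141, 0.001, -0.001]
force: [0.0, -0.5, -2.4]
width: 0.0594
gripper_force: 29.9
```

Run:
```python
from h import *
s=arm.get_state(); print(s["eef_pos"],s["ee_rot"],s["force"])
f=arm.grab_frame("wrist"); g=arm.grab_frame("side"); u=np.round(proj(g,[.53,-.04,.1])).astype(int)
b=cv2.resize(g["color"][u[1]-64:u[1]+64,u[0]-64:u[0]+64],(384,384),interpolation=cv2.INTER_CUBIC)
cv2.imwrite("pics/w3.png",cv2.resize(np.hstack([f["color"],b])[:,:,::-1],(798,342)))
```

```text
[ 0.46707436 -0.04287303  0.17953067] [ 3.14144163e+00  1.34125163e-03 -9.87792773e-04] [ 0.02270371 -0.4605819  -2.44028143]
```

View pics/w3.png

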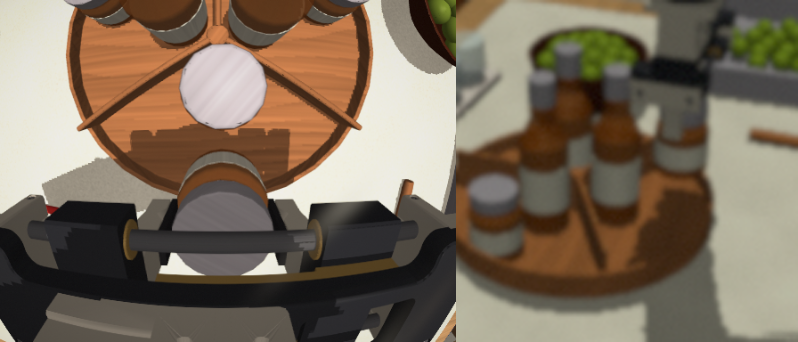

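Request:
servo_tool([
  [1,1,-2,10,0,0,0],
  [1,0,0,18,0,0,0],
  [1,0,0,20,0,0,0],
  [1,0,0,15,0,0,0],
  [1,0,0,10,0,0,0],
  [1,0,0,6,0,0,0],
  [1,0,0,2,0,0,0],
  [1,0,0,1,0,0,0],
  [1,0,0,1,0,0,0],
  [1,0,0,1,0,0,0],
  [1,0,0,1,0,0,0],
  [1,0,0,0,0,0,0],
])

```text
t: 24.2
eef_pos: [0.4691, -0.0397, 0.0951]
ee_rot: [-3.141, -0.001, 0.001]
force: [0.1, 1.3, -3.7]
width: 0.0597
gripper_force: 29.9
```

Request:
servo_tool([
  [1,0,0,1,0,0,0],
  [1,0,0,1,0,0,0],
  [1,0,0,0.7,0,0,0],
  [1,0,0,0,0,0,0],
])

```text
t: 24.53
eef_pos: [0.4691, -0.0398, 0.0926]
ee_rot: [3.142, -0.0, 0.001]
force: [-2.3, 1.0, 3.5]
width: 0.0592
gripper_force: 30.0
```

Request:
servo_tool([
  [-0.4,0,0,0,0,0,0],
  [-0.5,0,0,0,0,0,0],
  [-0.7,0,0,0,0,0,0],
  [-0.7,0,0,0,0,0,0],
  [-0.7,0,0,0,0,0,0],
  [-0.7,0,0,-8,0,0,0],
  [-0.7,0,0,-15,0,0,0],
  [-0.7,0,0,-25,0,0,0],
  [-0.7,0,0,-35,0,0,0],
  [-0.7,0,0,-40,0,0,0],
  [-0.7,0,0,-40,0,0,0],
  [-0.7,-20,0,-35,0,0,0],
  [-0.7,0,0,0,0,0,0],
])

```text
t: 25.62
eef_pos: [0.4501, -0.04, 0.2984]
ee_rot: [-3.14, -0.012, 0.001]
force: [1.5, 0.3, 0.1]
width: 0.0747
gripper_force: 0.0
```

Run:
```python
from h import *
s=arm.get_state(); print(s["eef_pos"],s["force"],s["t"])
f=arm.grab_frame("wrist"); g=arm.grab_frame("side"); u=np.round(proj(g,[.55,-.04,.1])).astype(int)
b=cv2.resize(g["color"][u[1]-64:u[1]+64,u[0]-64:u[0]+64],(384,384),interpolation=cv2.INTER_CUBIC)
cv2.imwrite("pics/w4.png",cv2.resize(np.hstack([f["color"],b])[:,:,::-1],(798,342)))
```

```text
[ 0.45013195 -0.04004156  0.29841002] [1.52207546 0.34692411 0.0565057 ] 25.6167
```

View pics/w4.png

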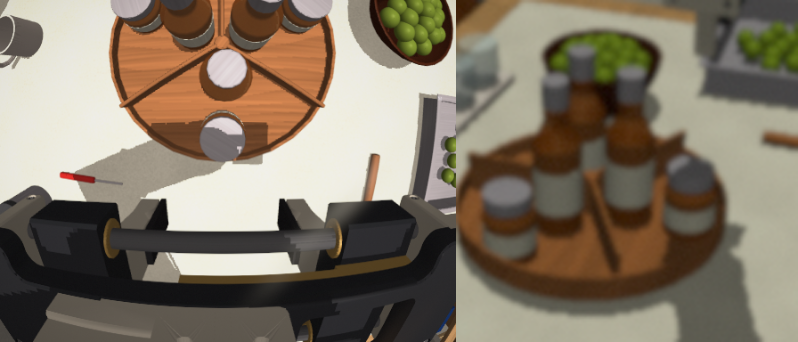

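The picture shows the tray symmetric with the bay facing the robot. The bottle (cap near (225,70)) stands by the hub, the jar (223,135) stands by the rim on the middle line, and the gripper is clear of everything.

```bash
python3 -c "
from station import arm
print(arm.job_done())"
```

```text
the job is handed in; nothing more can be done
None
```

I turned the carousel so its empty bay faces the robot's edge (within about 1° by the cameras), then set the bottle upright by the hub and the jar upright by the rim, released both, and handed the job in at about 26 s; the last picture showed everything on the carousel still standing, and nothing else on the table was touched.

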